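Sort the mixed handful on the microscopy bench into its trays

TASK

Sort the loose handful on the microscopy bench into its trays: stand the yellow-lidded and the green-lidded specimen pot in free bays of the blue specimen tray, the violet and the red stain bottle in free bays of the white stain tray, and lay the orange slide box, lid up, in either bay of the grey slide tray. One thing to a bay, each flat on the bay's floor; keep everything upright, set it down rather than drop it, and leave the white-lidded pot and the brown bottle in the bays where they already stand.

Things in the scene. Friction and masses are not known exactly. Their poses are not given: they have to be found in the camera images.
- yellow_pot: Screw-capped specimen pot standing upright, 68 mm tall: milky-white tapered body (39 mm across) under a yellow knurled lid, 44 mm across, from 52 to 68 mm height, the widest part and the place to grip. About 70 g. Origin: centre of the underside, z up; round, so its yaw means nothing. Starts somewhere on the near part of the bench among the other loose things, at least 85 mm from centre to centre.
- green_pot: Screw-capped specimen pot standing upright, 68 mm tall: milky-white tapered body (39 mm across) under a green knurled lid, 44 mm across, from 52 to 68 mm height, the widest part and the place to grip. About 70 g. Origin: centre of the underside, z up; round, so its yaw means nothing. Starts somewhere on the near part of the bench among the other loose things, at least 85 mm from centre to centre.
- violet_bottle: Dropper bottle of violet stain standing upright, 86 mm tall: straight violet body 38 mm across up to 54 mm height (the place to grip), then a sloping shoulder, and a white cap 23 mm across with a nozzle. About 60 g. Origin: centre of the underside, z up; round, so its yaw means nothing. Starts somewhere on the near part of the bench among the other loose things, at least 85 mm from centre to centre.
- red_bottle: Dropper bottle of red stain standing upright, 86 mm tall: straight red body 38 mm across up to 54 mm height (the place to grip), then a sloping shoulder, and a white cap 23 mm across with a nozzle. About 60 g. Origin: centre of the underside, z up; round, so its yaw means nothing. Starts somewhere on the near part of the bench among the other loose things, at least 85 mm from centre to centre.
- slide_box: Closed orange plastic box of microscope slides, 84 (x) by 44 (y) by 34 (z) mm, lying flat with a white index card on its lid; about 90 g. Grip it across its 44 mm width. Origin: centre of the underside; x along its length (within about 30 degrees of straight away from the robot at the start), z up. Starts somewhere on the near part of the bench among the other loose things, at least 85 mm from centre to centre.
- specimen_tray: Blue plastic tray, 70 (x) by 202 (y) by 24 (z) mm, with three open square bays in a row, each 62 by 62 mm inside. Does not move. Origin: centre of the underside; floor and walls 4 mm thick; x across the row of bays (roughly away from the robot, within 12 degrees), y along the row (roughly to the robot's left). Bay centres at y = -66, 0 and +66 mm; the bay at y = -66 mm already holds the white-lidded pot, the other two are free for the two pots.
- stain_tray: White plastic tray, 64 (x) by 184 (y) by 24 (z) mm, with three open square bays in a row, each 56 by 56 mm inside. Does not move. Origin: centre of the underside; floor and walls 4 mm thick; x across the row of bays (roughly away from the robot, within 12 degrees), y along the row (roughly to the robot's left). Bay centres at y = -60, 0 and +60 mm; the bay at y = -60 mm already holds the brown bottle, the other two are free for the two stain bottles.
- slide_tray: Low grey plastic tray, 112 (x) by 144 (y) by 14 (z) mm, with two open empty bays side by side, each 104 (x) by 66 (y) mm inside. Does not move. Origin: centre of the underside; floor and walls 4 mm thick; x across the row of bays (roughly away from the robot, within 12 degrees), y along the row (roughly to the robot's left). Bay centres at y = -35 and +35 mm; the slide box lies in a bay with its length along the tray's x.
- white_pot: Screw-capped specimen pot standing upright, 68 mm tall: milky-white tapered body (39 mm across) under a white knurled lid, 44 mm across, from 52 to 68 mm height, the widest part and the place to grip. About 70 g. Origin: centre of the underside, z up; round, so its yaw means nothing. Stands in the y = -66 mm bay of the blue specimen tray from the start; leave it there.
- brown_bottle: Dropper bottle of brown stain standing upright, 86 mm tall: straight brown body 38 mm across up to 54 mm height (the place to grip), then a sloping shoulder, and a white cap 23 mm across with a nozzle. About 60 g. Origin: centre of the underside, z up; round, so its yaw means nothing. Stands in the y = -60 mm bay of the white stain tray from the start; leave it there.
Not all that is in view belongs to the job. Leave any black or pink look-alike of the slide_tray alone.

How it is judged:
At the end, for the whole second after the job is handed in: Both pots stand in bays of the blue tray, both stain bottles in bays of the white tray, the slide box lies lid up in a bay of the grey tray: each within 4 mm of the bay floor and 0.1 rad of upright, released, at rest; white-lidded pot and brown bottle still stand in their bays (x of yellow_pot in the frame of specimen_tray between -0.016 and 0.016 m and y of yellow_pot in the frame of specimen_tray between -0.082 and 0.082 m and z of yellow_pot in the frame of specimen_tray between 0 and 0.008 m and angle between each of yellow_pot, green_pot, violet_bottle, red_bottle, slide_box, white_pot, brown_bottle's own z axis and vertical below 0.1 rad and linear speed of each of yellow_pot, green_pot, violet_bottle, red_bottle, slide_box below 0.02 m/s and contact force between each of yellow_pot, green_pot, violet_bottle, red_bottle, slide_box and the fingers below 0.05 N and x of green_pot in the frame of specimen_tray between -0.016 and 0.016 m and y of green_pot in the frame of specimen_tray between -0.082 and 0.082 m and z of green_pot in the frame of specimen_tray between 0 and 0.008 m and x of violet_bottle in the frame of stain_tray between -0.016 and 0.016 m and y of violet_bottle in the frame of stain_tray between -0.076 and 0.076 m and z of violet_bottle in the frame of stain_tray between 0 and 0.008 m and x of red_bottle in the frame of stain_tray between -0.016 and 0.016 m and y of red_bottle in the frame of stain_tray between -0.076 and 0.076 m and z of red_bottle in the frame of stain_tray between 0 and 0.008 m and x of slide_box in the frame of slide_tray between -0.016 and 0.016 m and y of slide_box in the frame of slide_tray between -0.052 and 0.052 m and z of slide_box in the frame of slide_tray between 0 and 0.008 m and y of white_pot in the frame of specimen_tray below -0.05 m and y of brown_bottle in the frame of stain_tray below -0.045 m); the robot touches nothing.
It fails at once if a pot, a bottle or the slide box is tipped more than 45 degrees from upright (angle between any of yellow_pot, green_pot, violet_bottle, red_bottle, slide_box, white_pot, brown_bottle's own z axis and vertical above 0.785 rad).
It fails at once if one of the five things is dropped: it falls by more than about 25 mm (over 0.7 m/s with no finger on it) ((linear speed of yellow_pot above 0.7 m/s and contact force between yellow_pot and the fingers below 0.01 N) or (linear speed of green_pot above 0.7 m/s and contact force between green_pot and the fingers below 0.01 N) or (linear speed of violet_bottle above 0.7 m/s and contact force between violet_bottle and the fingers below 0.01 N) or (linear speed of red_bottle above 0.7 m/s and contact force between red_bottle and the fingers below 0.01 N) or (linear speed of slide_box above 0.7 m/s and contact force between slide_box and the fingers below 0.01 N)).
It fails at once if the white-lidded pot or the brown bottle is moved more than 30 mm (distance of any of white_pot, brown_bottle from where it was at the start of the episode above 0.03 m).
It also fails if it takes over 122 s, if anything falls off the work surface, if the arm or the gripper's body presses on something with over 40 N, if the wrist force passes 120 N, or if a joint passes its speed limit or range.

ROBOT

A 6-joint arm with a two-finger parallel gripper is mounted at the origin on the work surface. World frame = base frame: x ahead of the robot, y to its left, z up, the work surface at z = 0. Lengths are in m, angles in rad, forces in N, time in s.
With the tool pointing down it reaches from about 0.2 to 0.875 m from the base axis. Payload 3.4 kg.
Tool frame: the origin (TCP) lies between the finger pads; the fingertips stand 25 mm ahead of it and the grasp point (between the pads) lies 6 mm ahead of it (r.nose_length is the z of the fingertips in the tool frame, in m); z points along the fingers, x is the direction in which the jaws open and shut, and the axes are right-handed (so a half turn about z gives the same grasp; the last joint's range is limited). The gripper opens to 94 mm and grips with 3 to 60 N. Pads are 16 mm wide; open, the fingers measure 119 mm over their backs; the gripper's body (75 mm by 177 mm) begins 78 mm behind the grasp point.
Start: joints at [0.988, 0.276, 1.505, -0, 1.361, -0.121], TCP at [0.256, 0.515, 0.23] pointing down, gripper open.
Joint ranges: [-2.89, 2.89], [-0.75, 2.08], [0.22, 2.7], [-1.18, 4.32], [0.11, 2.71], [-2.7, 2.7]. Speed limits (rad/s): [2.57, 2.57, 3.14, 3.14, 3.14, 3.14].

INTERFACE

Orientations are given as a unit quaternion [w, x, y, z].
In Python, from plant import r, gripper_to, inverse_kinematics, vision, models, telemetry gives the robot as it stands. Calls block until the motion is done:
- r.move_to(position, orientation): joint-space move of the TCP to a pose.
- r.move_l(position, rot=None, vel=0.15, guard=None): straight line of the TCP; rot=None keeps the orientation; vel is the mean speed in m/s. With guard (N) it stops when the force on the tool has changed by that much, and returns True; else False.
- r.movej(angles): joint-space move.
- gripper_to(opening, f_grip=None): finger opening in m; f_grip is the grip in N (None keeps the last); returns when the fingers have stopped.
- r.hold(seconds).
- inverse_kinematics(position, orientation): joint angles nearest the present ones, or None.
- vision.snapshot(name): name is "side" or "top"; returns the picture (480x640x3 uint8, red, green, blue); there is no depth.
- vision.get_calibration(name): a dict with "fx", "fy", "cx", "cy" (pixels), "position" and "orientation" of the camera in the world. Camera axes: x right, y down, z forward; pixel columns grow to the right and rows downward; lengths in m; the calibration is good to about 2 mm. A picture is of the moment at which its call begins. get_calibration takes no time and is no camera call.
A pose or a line that the arm cannot do raises r.PlanningError and nothing moves.
- r.sign_off(): hands the job in, once; it reports no verdict.
Trained networks look in the newest picture that a camera, given by its name, has taken for a name from the list of things; names that differ only in an ending like _2 or _b are one class to them, and where a whole thing is asked for, a point or a joint stands for the part that bears it (a point fixed in the world has none). Each returns a list of dicts, best first, with "score" (0 to 1); they miss things now and then, are a little off and sometimes report something else, mostly with a low value. They report only what shows in the picture. A call takes as long as a camera call. They do not tell look-alikes from the thing itself.
- models.boxes_of(thing, camera): "at" ([x, y, z] in m, in world coordinates, good to about 4 mm: the middle of the surface that is visible of it).
- models.regions_of(thing, camera): "pixels" (480x640 bool, what is visible of it).
- models.mark_of(thing, camera): "at" ([x, y, z] in m, in world coordinates, good to about 4 mm: a listed point, or the origin of a listed thing).
Readings, each from a call of its own:
- telemetry.current_t(): time.
- telemetry.current_joints(): joint angles.
- telemetry.current_dq(): joint speeds.
- telemetry.current_joint_efforts(): joint torques, N m.
- telemetry.current_ee_pos(): TCP position.
- telemetry.current_tool_rot(): TCP orientation.
- telemetry.current_wrist_force(): force on the tool from outside, world axes, zero at the start.
- telemetry.current_torque(): the same for the moment, N m.
- telemetry.current_opening(): finger opening in m.
Only numpy, scipy, OpenCV 4.12 (cv2) and the standard library are available. Lean on these libraries where they do the work, as an engineer would, in place of code of your own. Each camera call takes 0.05 s, during which the arm holds its last target.

## Working session

There is one attempt and no reset: what is moved stays moved. The work goes in short steps, each a Python script; the robot and the scene stay as the last script left them, time stands still between calls to the robot, and variables do not carry over. Pictures are saved under pics/ and viewed, and the job is handed in when it is done.

```bash
ls; mkdir -p pics; python3 - <<'E'
from plant import r, vision, models, telemetry
import cv2
print(telemetry.current_t())
for n in ("top","side"):
    im=vision.snapshot(n); cv2.imwrite(f"pics/{n}0.png",im[:,:,::-1])
    c=vision.get_calibration(n); print(n,c)
for th in "yellow_pot green_pot violet_bottle red_bottle slide_box specimen_tray stain_tray slide_tray white_pot brown_bottle".split():
    for n in ("top","side"):
        print(th,n,[( [round(float(v),4) for v in d["at"]],round(float(d["score"]),2)) for d in models.mark_of(th,n)])
print(telemetry.current_t())
E
```

```text
pics
0.0
top {'fx': 553.6491866546514, 'fy': 553.6491866546514, 'cx': 327.0355610015807, 'cy': 247.2673321635356, 'position': array([ 0.35840096, -0.0917905 ,  1.47894322]), 'orientation': array([-0.01128159,  0.71692836, -0.69687371,  0.0159214 ])}
side {'fx': 549.2828597027988, 'fy': 549.2828597027988, 'cx': 331.36232980326287, 'cy': 232.20386957798175, 'position': array([ 0.85941178, -1.0540545 ,  0.77167234]), 'orientation': array([-0.45073699,  0.86919187,  0.17752606, -0.09912692])}
yellow_pot top [([0.4868, 0.0049, 0.0001], 0.81), ([0.3934, 0.3368, -0.0018], 0.71)]
yellow_pot side [([0.4846, 0.0052, -0.0024], 0.92)]
green_pot top [([0.3919, 0.3376, -0.0017], 0.78)]
green_pot side [([0.3971, 0.3402, 0.0037], 0.71)]
violet_bottle top [([0.4316, -0.2204, -0.0012], 0.45)]
violet_bottle side [([0.4291, -0.2225, 0.001], 0.95)]
red_bottle top [([0.4959, -0.1044, 0.0016], 0.67), ([0.3911, 0.3397, -0.0029], 0.65)]
red_bottle side [([0.4948, -0.1061, 0.0015], 0.7)]
slide_box top [([0.5015, 0.108, -0.0021], 0.78)]
slide_box side [([0.5013, 0.1071, -0.0001], 0.58), ([0.6031, 0.17, 0.0042]
[... 278 characters left out ...]
ay side [([0.6347, 0.007, 0.0016], 0.64), ([0.6432, -0.0505, 0.0054], 0.28)]
slide_tray top [([0.1903, -0.3551, 0.0039], 0.83), ([0.5877, -0.2457, -0.0005], 0.8), ([0.3303, 0.0986, -0.0013], 0.76), ([0.3331, -0.5369, 0.0017], 0.73)]
slide_tray side [([0.189, -0.3584, -0.0017], 0.94), ([0.6125, -0.4438, -0.001], 0.79), ([0.6328, 0.0052, 0.0008], 0.75), ([0.3345, -0.5394, 0.0009], 0.73), ([0.5865, -0.2429, -0.0015], 0.68), ([0.333, 0.099, 0.0015], 0.65)]
white_pot top [([0.6051, 0.1696, 0.0047], 0.86)]
white_pot side [([0.5996, 0.1715, 0.0071], 0.67), ([0.6354, 0.0064, 0.0035], 0.47)]
brown_bottle top [([0.6413, -0.0523, 0.0075], 0.68)]
brown_bottle side [([0.6455, -0.0537, 0.0063], 0.57)]
1.1
```

View pics/top0.png

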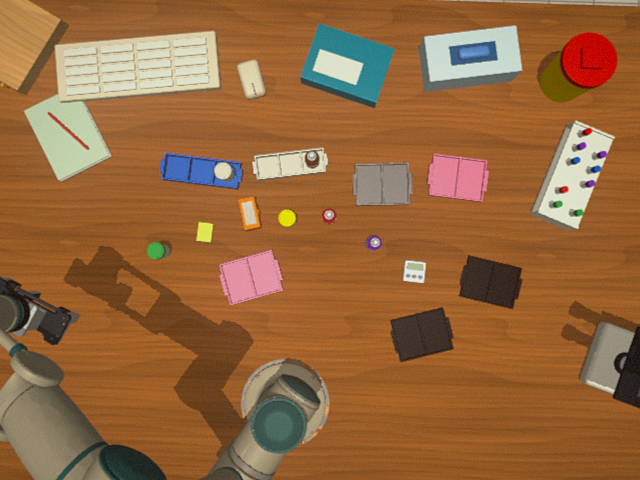

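View pics/side0.png

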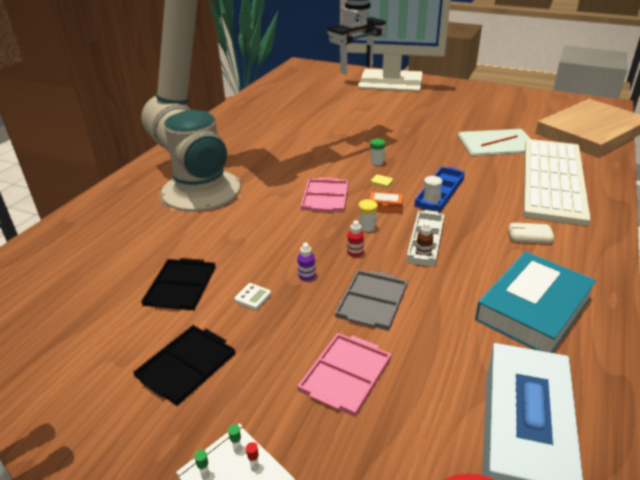

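Top view: yellow pot (287,218), green pot (157,250), red bottle (329,215), violet bottle (374,242), orange box (249,213). The blue tray is at (201,171), the white tray at (290,163) and the real grey tray at (383,184). The pink and black trays are decoys. Next I'll get the yaws and refine the centres.

```bash
cat > h.py <<'E'
from plant import r, gripper_to, inverse_kinematics, vision, models, telemetry
import numpy as np, cv2
from scipy.spatial.transform import Rotation as R
def rotq(q): return R.from_quat([q[1],q[2],q[3],q[0]]).as_matrix()
def ray(cam,uv,z):
    c=vision.get_calibration(cam); M=rotq(c["orientation"]); p=np.array(c["position"])
    uv=np.atleast_2d(np.asarray(uv,float))
    d=np.c_[(uv[:,0]-c["cx"])/c["fx"],(uv[:,1]-c["cy"])/c["fy"],np.ones(len(uv))]@M.T
    return p+d*((z-p[2])/d[:,2])[:,None]
def downq(yaw): # jaw x-axis at world yaw, z down
    q=(R.from_euler('z',yaw)*R.from_euler('x',np.pi)).as_quat(); return [q[3],q[0],q[1],q[2]]
E
python3 - <<'E'
from h import *
im=vision.snapshot("top")
near={"specimen_tray":(0.605,.239,.024,70,202),"stain_tray":(.635,.003,.024,64,184),"slide_tray":(.5877,-.2457,.014,112,144),"slide_box":(.5015,.108,.034,84,44)}
for n,(x,y,z,a,b) in near.items():
    for d in models.regions_of(n,"top"):
        m=d["pixels"].astype(np.uint8)
        if m.sum()<30: continue
        cs,_=cv2.findContours(m,0,cv2.CHAIN_APPROX_NONE); c=max(cs,key=cv2.contourArea)
        W=ray("top",c[:,0,:],z)[:,:2]
        rc=cv2.minAreaRect((W*1000).astype(np.float32))
        if np.hypot(rc[0][0]/1000-x,rc[0][1]/1000-y)<.06:
            print(n,round(float(d["score"]),2),np.round(rc,1) if 0 else rc, "expect",a,b)
hsv=cv2.cvtColor(im,cv2.COLOR_RGB2HSV)
for n,(u,v),z in [("yellow",(287,218),.068),("green",(157,250),.068),("red",(329,215),.086),("violet",(374,242),.086),("white_pot",(223,171),.068),("brown",(312,158),.09)]:
    print(n,"prior px",ray("top",[u,v],z)[0].round(4))
for n,(cx,cy),z,lo,hi in [("yellow",(287,218),.068,(22,120,80),(35,255,255)),("green",(157,250),.068,(45,120,30),(85,255,255)),("red",(329,215),.054,(0,120,40),(5,255,255)),("violet",(374,242),.054,(120,80,30),(150,255,255)),("box",(249,213),.034,(8,200,150),(18,255,255))]:
    m=cv2.inRange(hsv,lo,hi); w=np.zeros_like(m); w[cy-25:cy+25,cx-25:cx+25]=255; m&=w
    k,l,s,ce=cv2.connectedComponentsWithStats(m)
    i=1+np.argmax(s[1:,4]); pts=np.argwhere(l==i)[:,::-1]
    (c,rad)=cv2.minEnclosingCircle(pts.astype(np.float32))
    print(n,s[i],ce[i].round(1),c,round(rad,1),"circ->",ray("top",c,z)[0].round(4))
    if n=="box":
        W=ray("top",pts,z)[:,:2]; print(cv2.minAreaRect((W*1000).astype(np.float32)))
c=im[120:300,130:430]; cv2.imwrite("pics/crop.png",cv2.resize(c,None,fx=2.66,fy=2.66,interpolation=cv2.INTER_CUBIC)[:,:,::-1])
for n,x,y,z,yaw in [("g",.392,.338,.08,0),("y",.486,.005,.08,0),("tray",.605,.3,.2,0),("box",.5,.107,.05,1.57),("box",.5,.107,.05,-1.57),("gt",.588,-.28,.2,1.57),("gt",.588,-.28,.2,-1.57),("y",.486,.005,.08,np.pi)]:
    q=inverse_kinematics([x,y,z],downq(yaw)); print(n,None if q is None else np.round(q,2))
E
```

```text
stain_tray 0.84 ((631.993408203125, 3.4564895629882812), (67.33601379394531, 193.88133239746094), 8.359119415283203) expect 64 184
slide_tray 0.79 ((587.6776733398438, -243.46798706054688), (112.39714813232422, 157.28085327148438), 1.6643966436386108) expect 112 144
slide_box 0.98 ((496.4683532714844, 103.46363830566406), (89.15047454833984, 50.10116195678711), 14.354964256286621) expect 84 44
yellow prior px [0.4847 0.0041 0.068 ]
green prior px [0.3936 0.332  0.068 ]
red prior px [ 0.4937 -0.1028  0.086 ]
violet prior px [ 0.4288 -0.2181  0.086 ]
white_pot prior px [0.6006 0.1715 0.068 ]
brown prior px [ 0.6365 -0.0558  0.09  ]
yellow [278 209  18  18 253] [286.7 217.6] (286.680908203125, 217.57537841796875) 9.1 circ-> [0.4858 0.0049 0.068 ]
green [147 242  18  17 237] [155.5 250.2] (155.55262756347656, 250.2236785888672) 8.7 circ-> [0.3929 0.3356 0.068 ]
red [322 209  14  15  82] [328.2 216.8] (328.5, 215.96153259277344) 7.5 circ-> [ 0.4943 -0.1019  0.054 ]
violet [367 236  14  14  85] [372.7 242.9] (373.6785583496094, 242.51785278320312) 7.2 circ-> [ 0.4291 -0.2202  0.054 ]
box [238 196  23  34 235] [249.2 213.3] (249.22454833984375, 212.69760131835938) 17.1 circ-> [0.4988 0.1055 0.034 ]
((498.8305969238281, 104.9375228881836), (82.42059326171875, 47.62788009643555), 13.213749885559082)
g [ 0.58  0.32  1.85 -0.    0.97  0.58]
y [-0.13  0.28  1.92 -0.    0.94 -0.13]
tray [ 0.36  0.44  1.32 -0.    1.38  0.36]
box [ 0.07  0.35  1.9  -0.    0.89 -1.5 ]
box [ 0.07  0.35  1.9  -0.    0.89  1.64]
gt [-0.55  0.41  1.38  0.    1.35 -2.12]
gt [-0.55  0.41  1.38 -0.    1.35  1.02]
y None
```

View pics/crop.png

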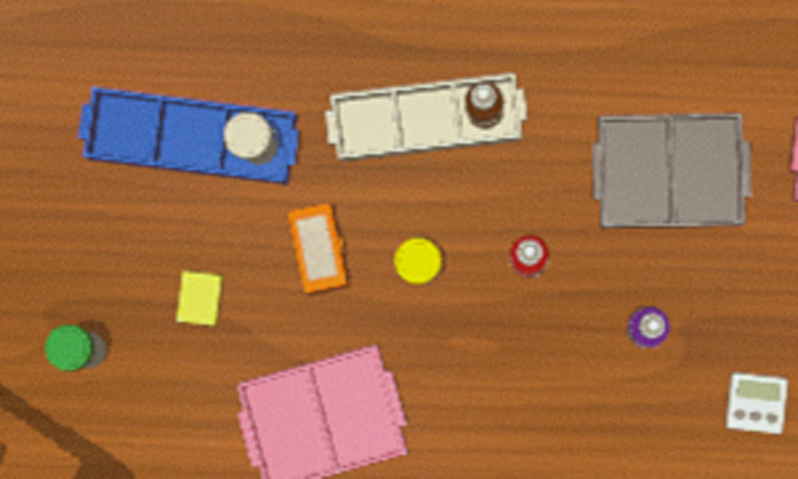

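```bash
python3 - <<'E'
from h import *
for n,z,c,s in [("blue",.024,[(93,88),(298,112),(288,182),(84,158)],(70,202)),("white",.024,[(331,95),(514,75),(522,138),(338,158)],(64,184)),("grey",.014,[(601,118),(742,115),(744,225),(602,226)],(112,144))]:
    uv=(np.array(c)+.5)/2.66+[130,120]-.5
    W=ray("top",uv,z)[:,:2]
    ey=(W[0]+W[3]-W[1]-W[2])/2; ex=(W[0]+W[1]-W[2]-W[3])/2
    print(n,W.mean(0).round(4),"len",np.linalg.norm(ex).round(4),np.linalg.norm(ey).round(4),s,"yaw",np.degrees(np.arctan2(-ey[0],ey[1])).round(1),np.degrees(np.arctan2(ex[1],ex[0])).round(1))
E
```

```text
blue [0.608  0.2367] len 0.0705 0.2042 (70, 202) yaw -5.0 -5.6
white [0.6334 0.0037] len 0.0635 0.1834 (64, 184) yaw 8.0 8.5
grey [ 0.5877 -0.2432] len 0.1096 0.1417 (112, 144) yaw 2.5 2.2
```

```bash
cat >> h.py <<'E'
T={"blue":(.607,.2385,.0,-5.5),"white":(.634,.0042,.0,8.2),"grey":(.5875,-.244,0,2.3)}
def bay(t,by):
    x,y,_,a=T[t]; a=np.radians(a); return np.array([x-by*np.sin(a),y+by*np.cos(a)]),a
def go(x,y,gz,yaw,vel,guard=None): return r.move_l([x,y,gz+.006],downq(yaw),vel=vel,guard=guard)
def pick_place(name,xy,gyaw,h,w,t,by,pyaw_off,rel,F=15):
    P,a=bay(t,by); py=a+pyaw_off
    gripper_to(rel+.004)
    go(*xy,.16,gyaw,.3)
    if go(*xy,h+.02,gyaw,.2,guard=8): print("BUMP approach"); return False
    if go(*xy,h,gyaw,.08,guard=8): print("BUMP approach2"); return False
    gripper_to(w-.006 if w else 0,F)
    o=telemetry.current_opening(); print(name,"opening",round(o,4))
    if o<w-.005: print("no grip"); return False
    go(*xy,h+.11,gyaw,.2)
    print("held opening",round(telemetry.current_opening(),4))
    go(*P,h+.11,py,.3)
    go(*P,h+.025,py,.2)
    hit=go(*P,h+.0045,py,.04,guard=3)
    print("placed hit",hit,"bottom z",round(telemetry.current_ee_pos()[2]-.006-h,4))
    gripper_to(rel)
    go(*telemetry.current_ee_pos()[:2],.16,py,.2)
    print("t",round(telemetry.current_t(),1)); return True
E
python3 - <<'E'
from h import *
P=telemetry.current_ee_pos()
pick_place("green",(.3935,.337),np.radians(0),.060,.044,"blue",.066,0,.062)
print(telemetry.current_wrist_force())
for n in ("top","side"):
    im=vision.snapshot(n); cv2.imwrite(f"pics/{n}1.png",im[:,:,::-1])
    print([( np.round(d["at"],4),round(float(d["score"]),2)) for d in models.mark_of("green_pot",n)])
print(bay("blue",.066))
E
```

```text
green opening 0.0436
held opening 0.0433
placed hit True bottom z 0.0041
t 8.5
[0.06799677 0.09028948 0.8887956 ]
[(array([0.6116, 0.3073, 0.0065]), 0.6)]
[(array([0.6138, 0.3025, 0.0098]), 0.74)]
(array([0.61332582, 0.30419615]), np.float64(-0.09599310885968812))
```

View pics/top1.png

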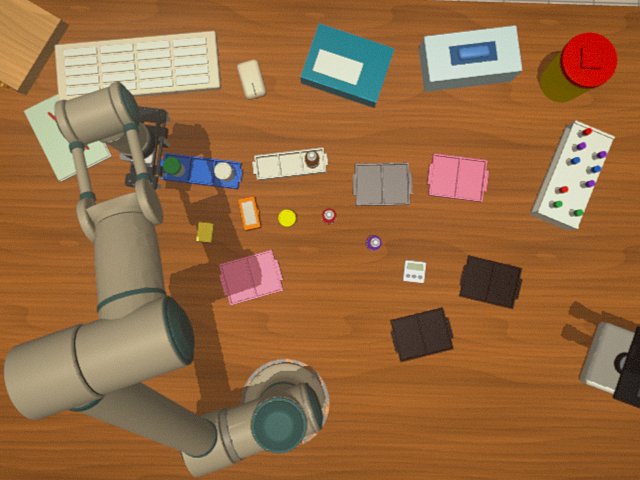

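View pics/side1.png

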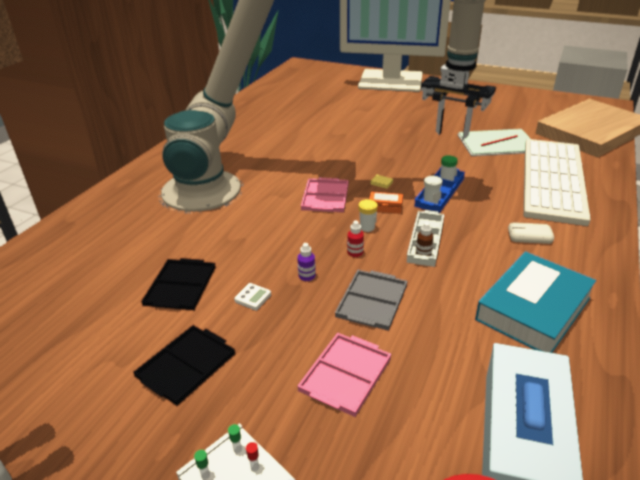

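The green pot stands in the left blue bay, at top view (172,166) and side view (448,168), upright and clear of the walls. Next are the yellow pot and both bottles.

```bash
python3 - <<'E'
from h import *
ok=pick_place("yellow",(.486,.005),0,.060,.044,"blue",0,0,.062) and \
 pick_place("red",(.495,-.104),0,.043,.038,"white",.060,0,.056) and \
 pick_place("violet",(.430,-.2205),0,.043,.038,"white",0,0,.056)
print(ok)
for n in ("top","side"):
    im=vision.snapshot(n); cv2.imwrite(f"pics/{n}2.png",im[:,:,::-1])
E
```

```text
yellow opening 0.0437
held opening 0.0436
placed hit True bottom z 0.0042
t 15.7
red opening 0.0376
held opening 0.0378
placed hit True bottom z 0.0042
t 22.6
violet opening 0.0378
held opening 0.0375
placed hit True bottom z 0.0042
t 29.9
True
```

View pics/top2.png

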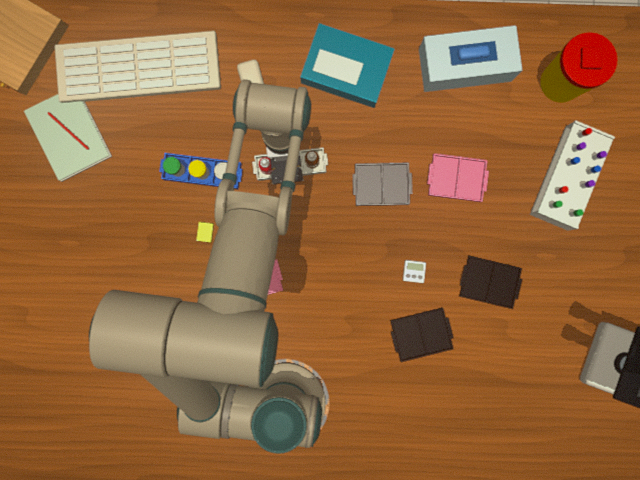

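View pics/side2.png

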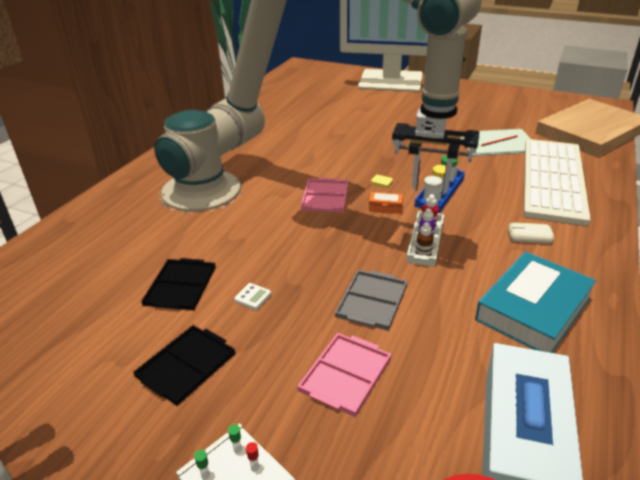

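All four round things are in their bays. In the top view the pots are at (172,166) and (197,169), with red at (264,165) and violet under the gripper. The box is next.

```bash
python3 - <<'E'
from h import *
print(pick_place("box",(.500,.106),np.radians(13.5-90),.031,.044,"grey",.035,-np.pi/2,.060,F=20))
go(.40,-.30,.25,-np.pi/2,.3)
r.movej([-1.4]+list(telemetry.current_joints()[1:]))
r.hold(.3)
for n in ("top","side"):
    im=vision.snapshot(n); cv2.imwrite(f"pics/{n}3.png",im[:,:,::-1])
    if n=="top": cv2.imwrite("pics/crop3.png",cv2.resize(im[120:300,130:430],None,fx=2.66,fy=2.66,interpolation=cv2.INTER_CUBIC)[:,:,::-1])
    else: cv2.imwrite("pics/crops3.png",cv2.resize(im[130:340,320:500],None,fx=2.8,fy=2.8,interpolation=cv2.INTER_CUBIC)[:,:,::-1])
for th,t in [("yellow_pot","blue"),("green_pot","blue"),("white_pot","blue"),("violet_bottle","white"),("red_bottle","white"),("brown_bottle","white"),("slide_box","grey")]:
    x,y,_,a=T[t]; a=np.radians(a)
    for n in ("top","side"):
        for d in models.mark_of(th,n)[:1]:
            dx,dy=d["at"][0]-x,d["at"][1]-y
            print(th,n,round(float(d["score"]),2),"tray frame",np.round([dx*np.cos(a)+dy*np.sin(a),-dx*np.sin(a)+dy*np.cos(a),d["at"][2]],4))
print(telemetry.current_t(),telemetry.current_ee_pos())
E
```

```text
box opening 0.0438
held opening 0.0441
placed hit True bottom z 0.0043
t 37.9
True
yellow_pot top 0.5 tray frame [-0.0012 -0.0028  0.0037]
yellow_pot side 0.64 tray frame [ 0.0006  0.001  -0.0008]
green_pot top 0.74 tray frame [-0.0023  0.0676  0.0021]
green_pot side 0.58 tray frame [-0.0007  0.0674  0.0073]
white_pot top 0.69 tray frame [ 0.0015 -0.0661  0.0037]
white_pot side 0.85 tray frame [ 0.0008 -0.0665  0.0081]
violet_bottle top 0.47 tray frame [ 0.0018 -0.001   0.0022]
violet_bottle side 0.54 tray frame [-0.0024  0.0019  0.0029]
red_bottle top 0.57 tray frame [0.0038 0.0624 0.0052]
red_bottle side 0.71 tray frame [-0.0059  0.0001  0.0074]
brown_bottle top 0.64 tray frame [ 0.0011 -0.0571  0.0034]
brown_bottle side 0.94 tray frame [ 0.0025 -0.0582  0.0043]
slide_box top 0.95 tray frame [-0.002   0.0342  0.0024]
slide_box side 0.84 tray frame [-0.0009  0.0342  0.0039]
41.05 [ 0.15281572 -0.47592406  0.25508255]
```

View pics/crop3.png

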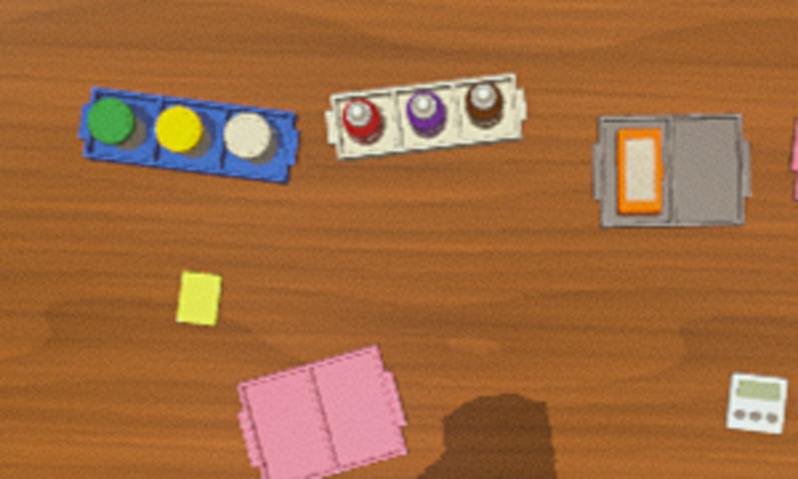

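View pics/crops3.png

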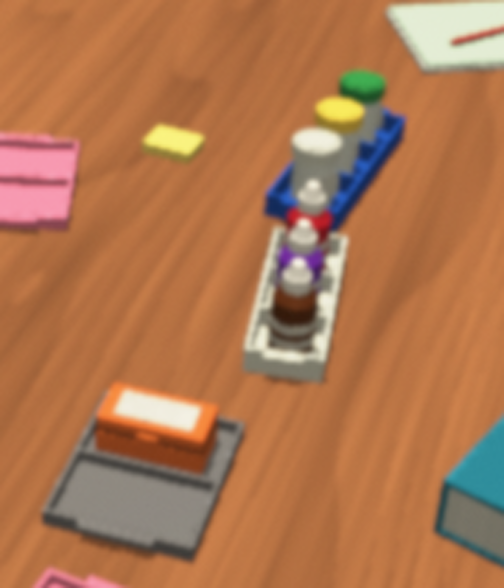

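Both views show all seven things upright, one to a bay. Pots are at crop (110,120), (179,129) and (248,135), bottles at (361,118), (426,112) and (485,103), and the box is inside the left grey bay at (640,171). Only the side-view reading for red disagrees: it landed on the violet bottle, which hides red from that camera. Handing in now.

```bash
python3 -c "
from plant import r
r.sign_off()"
```

```text
the job is handed in; nothing more can be done
```

I sorted all five things into their trays and handed the job in at about 41 s of the 122 s allowed. `r.sign_off()` gives no verdict, so what follows rests on my own last checks.

| Thing | Tray | Bay |
|---|---|---|
| Green pot | Blue | y = +66 mm |
| Yellow pot | Blue | y = 0 |
| Red bottle | White | y = +60 mm |
| Violet bottle | White | y = 0 |
| Slide box (lid up) | Grey | y = +35 mm |

- **Setting down:** each thing touched the bay floor at 4.1–4.3 mm (nominal 4 mm) before I opened the gripper.
- **Final pictures:** both views show everything upright, one thing to a bay, with the arm well clear. The networks put each of the five within about 4 mm of its bay centre.
- **White-lidded pot and brown bottle:** both still stand in their bays, at about y = -66 mm and -58 mm.
- **One disagreement:** the side view placed the red bottle at y = 0 in the white tray. That is the violet bottle, which mostly hides red from that side. The top view and both pictures put red at about +62 mm.

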